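# Casts back on the setters of their own clay

### The arm

A 6-joint arm with a two-finger parallel gripper is mounted at the origin on the work surface. World frame = base frame: x ahead of the robot, y to its left, z up, the work surface at z = 0. Lengths are in m, angles in rad, forces in N, time in s.
With the tool pointing down it reaches from about 0.3 to 0.775 m from the base axis. Payload 14.6 kg.
Tool frame: the origin (TCP) lies at the very end of the fingers, on their centre line; the grasp point (between the pads) lies 19 mm behind it (arm.pinch_z is the distance from the TCP to the grasp point, in m); z points along the fingers, y is the line along which they close (so a half turn about z gives the same grasp; the last joint's range is limited). The gripper opens to 94 mm and grips with 3 to 60 N. Pads are 16 mm wide; open, the fingers measure 119 mm over their backs; the gripper's body (75 mm by 177 mm) begins 78 mm behind the grasp point.
Start: joints at [1.078, 0.3, 1.521, -0, 1.321, -0.067], TCP at [0.227, 0.501, 0.183] pointing down, gripper open.
Joint ranges: [-3.03, 3.03], [-0.79, 2.21], [0.23, 2.52], [-1.04, 4.18], [0, 3.07], [-2.55, 2.55]. Speed limits (rad/s): [2.22, 2.22, 2.57, 3.14, 3.14, 3.14].

### API

Orientations are given as a unit quaternion [w, x, y, z].
In Python, from workcell import sensors, eyes, arm gives the robot as it stands.
- The arm moves only by the tool carry_out, never from a script. Its argument "moves" is a list of rows, each a list of 7 numbers: the finger opening in cm, from 0 to 9.4, then the shift along the world's x, y, z in cm, then the turn, a rotation vector about the world's x, y, z in rad. A call has 1 to 12 rows; each row shifts and turns the commanded pose from where the row before left it; what a row does not reach is not made up. A row lasts 1/12 s, in which the tool goes at most 41.7 mm and 7.16 degrees, less where a joint would pass 70% of its speed; a pose out of reach is approached as far as the arm can. A call is refused whole if a number of a shift passes 4.17 or a number of a turn 0.125, either way. A call with a gripper value outside its range is refused whole. The fingers move at their own pace and stop on an object; the grip force is fixed at half the most. Time passes only in rows, so rows that do not move let the fingers close. It gives the time, the measured TCP pose, the force, the opening and the grip force at its end, in the units of the state.
- sensors.read_state(): the state, without advancing time (a new reading comes with each control period).
- eyes.capture(name): name is "side" or "top" or "wrist"; returns the picture (400x640x3 uint8, red, green, blue); there is no depth.
- eyes.camera_model(name): a dict with "vertical_fov" (degrees; the focal length in pixels is half the picture's height over the tangent of half this angle, whatever the lens; pixels are square), "cx", "cy" (the principal point, pixels), "R" (3x3) and "t" (3): a world point X has camera coordinates R X + t. Camera axes: x right, y down, z forward; pixel columns grow to the right and rows downward; lengths in m; the calibration is good to about 2 mm. The wrist camera is an equidistant fisheye: a pixel r from the principal point sees the ray r / f radians off the axis. A picture is of the moment at which its call begins: read the wrist's pose just before it. camera_model takes no time and is no camera call; for the wrist camera it gives the pose at the moment of the call.
- arm.close_job(): hands the job in; it is judged then, once.
The state is a dict: "t": time; "joint_pos": joint angles; "joint_vel": joint speeds; "tau": joint torques, N m; "tcp_pos": TCP position; "tool_rot": TCP orientation; "ft_force": force on the tool from outside, world axes, zero at the start; "torque": the same for the moment, N m; "width": finger opening in m; "grasp_force": force on a finger pad.
Only numpy, scipy, OpenCV 4.12 (cv2) and the standard library are available. Lean on these libraries where they do the work, as an engineer would, in place of code of your own. Each camera call takes 0.05 s, during which the arm holds its last target. There are 200 camera calls.

### The job

The four fresh slip casts have been put on the wrong firing setters: swap them round so that each stands upright inside the rim of the setter made of its own clay (same colour), because the two must shrink together. The casts are fragile and plaster crumbs spoil them, so set them down gently, never tip or drop one or put one on the bare bench; the plywood bat is clean and free for setting one aside. Do not bump the freshly poured, banded plaster mould out of place.

Things in the scene. Friction and masses are not known exactly. Their poses are not given: they have to be found in the camera images.
- cast_white: unfired slip-cast tumbler of white clay: slightly flared, 54 mm across at the foot, 60 mm at the rim, 88 mm tall (about 57 mm across at half height). Hollow mouth up, standing upright. Origin: centre of its underside; z up; round, so its yaw means nothing. About 0.15 kg. At the start it stands on a setter of another clay.
- cast_terracotta: unfired slip-cast jar of red-brown terracotta clay: foot 54 mm across, straight belly 62 mm across from 18 to 56 mm above the foot, mouth 52 mm across, 76 mm tall. Hollow mouth up, standing upright. Origin: centre of its underside; z up; round, so its yaw means nothing. About 0.15 kg. At the start it stands on a setter of another clay.
- cast_blue: unfired slip-cast straight beaker of blue clay: 56 mm across, 82 mm tall. Hollow mouth up, standing upright. Origin: centre of its underside; z up; round, so its yaw means nothing. About 0.15 kg. At the start it stands on a setter of another clay.
- cast_green: unfired slip-cast bud vase of green clay: foot 54 mm across, straight belly 60 mm across from 12 to 56 mm above the foot, above it a narrow neck 28 mm across, 100 mm tall. Mouth up, standing upright. Origin: centre of its underside; z up; round, so its yaw means nothing. About 0.15 kg. At the start it stands on a setter of another clay.
- setter_white: firing setter of white clay: a round disc 100 mm across and 10 mm thick, 0.25 kg, lying loose on the bench top, with a low rim on it (inner diameter 82 mm, its top 13.5 mm above the bench). Its floor, on which a cast stands, is 10 mm above the bench. Origin: centre of the underside, at bench height; z up. At the start a cast of another clay stands on it, near its middle.
- setter_terracotta: firing setter of red-brown terracotta clay: a round disc 100 mm across and 10 mm thick, 0.25 kg, lying loose on the bench top, with a low rim on it (inner diameter 82 mm, its top 13.5 mm above the bench). Its floor, on which a cast stands, is 10 mm above the bench. Origin: centre of the underside, at bench height; z up. At the start a cast of another clay stands on it, near its middle.
- setter_blue: firing setter of blue clay: a round disc 100 mm across and 10 mm thick, 0.25 kg, lying loose on the bench top, with a low rim on it (inner diameter 82 mm, its top 13.5 mm above the bench). Its floor, on which a cast stands, is 10 mm above the bench. Origin: centre of the underside, at bench height; z up. At the start a cast of another clay stands on it, near its middle.
- setter_green: firing setter of green clay: a round disc 100 mm across and 10 mm thick, 0.25 kg, lying loose on the bench top, with a low rim on it (inner diameter 82 mm, its top 13.5 mm above the bench). Its floor, on which a cast stands, is 10 mm above the bench. Origin: centre of the underside, at bench height; z up. At the start a cast of another clay stands on it, near its middle.
- bat: spare plywood bat: a plain square board 130 x 130 mm, 12 mm thick, 0.2 kg, lying loose on the bench top, empty at the start. Origin: centre of its underside, at bench height; z up; x and y along its edges.
- mould: freshly poured two-part plaster mould, an off-white block with two black rubber bands round it, 110 x 118 mm and 95 mm tall, 1.4 kg, loose. Origin: centre of its underside; z up. Not to be bumped.
Things that resemble listed ones, but are neither listed nor needed, are in the scene too. Of the things like the setter_terracotta, leave any that is black, purple or yellow; of the rest the larger one is meant.

How it is judged:
By the outcome, as a careful person would: the job done as asked, in the order asked, and still so for the second after the job is handed in, with the robot touching nothing.
It also fails if it takes over 131 s, if anything falls off the work surface, if the arm or the gripper's body presses on something with over 40 N, if the wrist force passes 120 N, or if a joint passes its speed limit or range.

## Working session

There is one attempt and no reset: what is moved stays moved. The work goes in short steps, Python scripts to look and compute and a tool call to move; the robot and the scene stay as the last step left them, time stands still between calls to the robot, and variables do not carry over. Pictures are saved under pics/ and viewed, at most 14 in all, crops included, and the job is handed in when it is done.

Besides the shell and the picture viewer there is one more tool, called by a JSON object that holds its "method" and its "body". carry_out: Moves the arm, as the interface text tells. Its arguments: {"type":"object","properties":{"moves":{"type":"array","items":{"type":"array","items":{"type":"number"}}}},"required":["moves"]}

```bash
mkdir -p pics; ls; python3 - <<'E'
from workcell import sensors, eyes, arm
import cv2
for n in("top","side"):
    cv2.imwrite(f"pics/{n}0.png",eyes.capture(n)[:,:,::-1]); m=eyes.camera_model(n); print(n,m)
s=sensors.read_state(); print(s)
E
```

```text
pics
top {'vertical_fov': 47.37613960778355, 'cx': 322.2816396050584, 'cy': 205.2763967182651, 'R': array([[-0.01756406, -0.99982339, -0.00668471],
       [-0.99193113,  0.01826419, -0.12545542],
       [ 0.12555535,  0.00442727, -0.99207674]]), 't': array([0.10669103, 0.5407888 , 1.08304354])}
side {'vertical_fov': 47.9746084211404, 'cx': 313.86917508087157, 'cy': 206.31864940124, 'R': array([[ 0.86785333, -0.49681963,  0.00092561],
       [-0.27146321, -0.47575544, -0.8366388 ],
       [ 0.41609895,  0.7258285 , -0.54775419]]), 't': array([-0.45081256,  0.23229369,  0.88259754])}
{'t': 0.1, 'joint_pos': array([ 1.07840533e+00,  3.00429794e-01,  1.52151263e+00,  5.00377142e-06,
        1.32068456e+00, -6.65955373e-02]), 'joint_vel': array([ 2.09701571e-04,  1.95805341e-03, -2.97077793e-03, -1.53356595e-03,
       -8.89768911e-04,  5.93433888e-05]), 'tau': array([-1.59508098e-03, -5.32637787e+01, -3.53282726e+01,  7.08582345e-02,
        2.34507979e-02, -3.44784723e-05]), 'tcp_pos': array([0.22705442, 0.50066809, 0.18253795]), 'tool_rot': array([-1.44998616e-04,  2.11293668e-01,  9.77422487e-01, -4.96425726e-04]), 'ft_force': array([-0.13651446, -0.08611089,  0.86143926]), 'torque': array([-0.05343221,  0.03427628, -0.05425528]), 'grasp_force': 0.0, 'width': 0.09410988533197766}
```

View pics/top0.png

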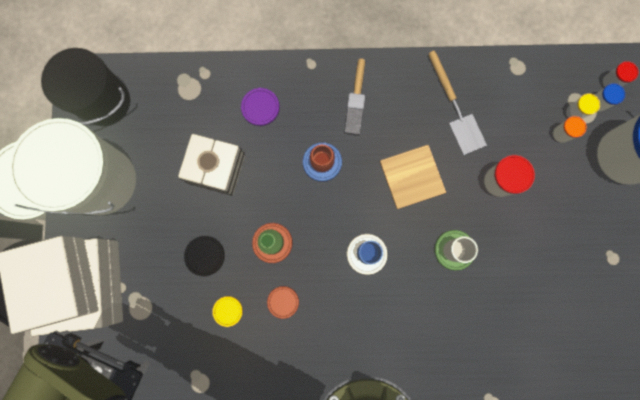

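View pics/side0.png

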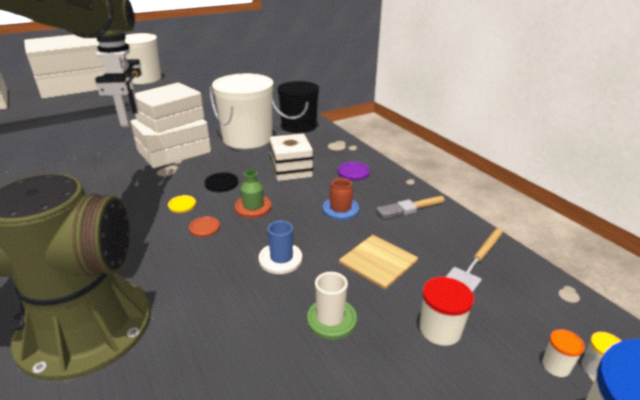

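The big red-brown disc with the green vase on it, top view (272,243), is the terracotta setter. The small one at (283,302) is a decoy, as are the yellow (227,311), black (204,256) and purple (260,107) discs. The casts stand as follows: green vase on terracotta (272,243), terracotta jar on blue (322,160), blue beaker on white (367,253) and white tumbler on green (457,250). The bat is at (413,176) and the mould at (210,163).

```bash
cat > h.py <<'E'
import numpy as np, cv2
from workcell import sensors, eyes, arm
def ray(n,uv,z,m=None):
    m=m or eyes.camera_model(n); f=200/np.tan(np.radians(m["vertical_fov"]/2))
    R,t=np.array(m["R"]),np.array(m["t"]); C=-R.T@t
    x,y=uv[0]-m["cx"],uv[1]-m["cy"]
    if n=="wrist":
        r=np.hypot(x,y)+1e-9; a=r/f; d=np.array([x/r*np.sin(a),y/r*np.sin(a),np.cos(a)])
    else: d=np.array([x/f,y/f,1])
    d=R.T@d; return (C+d*(z-C[2])/d[2])[:2]
def circ(n,img,box,lo,hi,z,sat=True):
    """hsv mask's hull in box -> plane z -> min enclosing circle (mm)"""
    x0,y0,x1,y1=box; h=cv2.cvtColor(img,cv2.COLOR_RGB2HSV)[y0:y1,x0:x1].copy()
    h[...,0]=(h[...,0].astype(int)+20)%180
    k=cv2.inRange(h,np.array(lo),np.array(hi)); cs,_=cv2.findContours(k,0,2)
    c=max(cs,key=cv2.contourArea)[:,0]+[x0,y0]
    P=np.array([ray(n,p+0.0,z) for p in c],np.float32)*1000
    (cx,cy),r=cv2.minEnclosingCircle(P); return np.round([cx,cy,r],1), len(c)
E
python3 - <<'E'
from h import *
a=cv2.imread("pics/top0.png")[:,:,::-1].copy(); b=cv2.imread("pics/side0.png")[:,:,::-1].copy()
# hue shifted by +20: red ~20-35, green ~70-90, blue ~125-140
S={"green":((430,225,490,275),(65,60,40),(100,255,255)),"terra":((245,215,300,268),(18,90,100),(32,255,255)),
"blue":((295,135,350,187),(118,80,50),(145,255,255)),"white":((340,228,394,280),(0,0,150),(180,60,255))}
for k,v in S.items(): print("setter top",k,circ("top",a,*v,.0125))
S={"green":((300,290,365,345),(65,60,40),(100,255,255)),"terra":((230,190,275,218),(18,90,60),(32,255,255)),
"blue":((318,190,362,222),(118,80,50),(145,255,255)),"white":((252,240,308,276),(0,0,150),(180,60,255))}
for k,v in S.items(): print("setter side",k,circ("side",b,*v,.0125))
for p in [(381,159),(432,146),(446,189),(396,208)]: print("bat",ray("top",p,.012))
print("red jar",ray("top",(515,175),.1))
tiles=[cv2.resize(a[y-30:y+30,x-35:x+35],None,fx=5,fy=5,interpolation=2) for x,y in[(272,243),(322,160),(367,253),(457,250)]]
cv2.imwrite("pics/c1.png",np.vstack([np.hstack(tiles[:2]),np.hstack(tiles[2:])])[:,:,::-1])
E
```

```text
setter top green (array([ 429.5, -227.1,   50.3]), 75)
setter top terra (array([454.8, 223.6,  50.2]), 60)
setter top blue (array([657.5,  96.2,  50. ]), 87)
setter top white (array([423. , -10.4,  50.5]), 59)
setter side green (array([ 424.7, -235.1,   53.7]), 84)
setter side terra (array([449.9, 212.5,  58. ]), 45)
setter side blue (array([651.1,  84.6,  56.2]), 48)
setter side white (array([418.2, -19.2,  56.5]), 61)
bat [ 0.66076671 -0.05362772]
bat [ 0.69197471 -0.18409016]
bat [ 0.58087846 -0.21386111]
bat [ 0.53521748 -0.08682241]
red jar [ 0.59685465 -0.35145951]
```

View pics/c1.png

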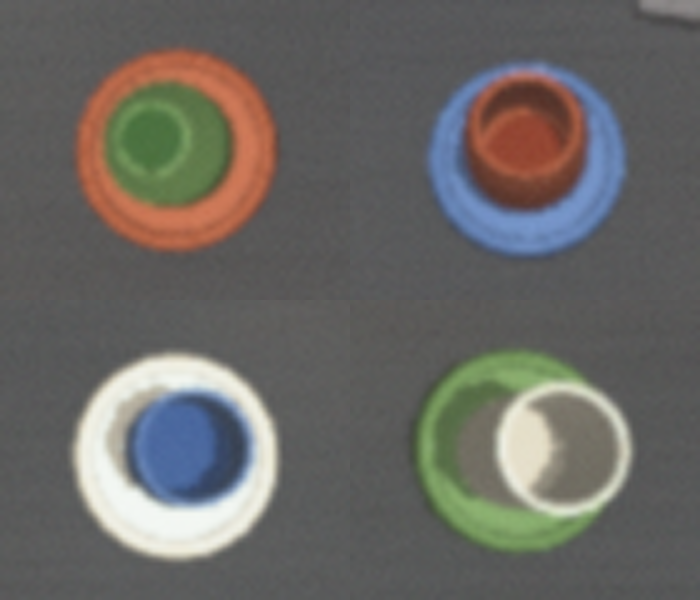

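The crop confirms that the setter under the vase is the larger red-brown disc (radius 50 mm). All four mouths are readable, so I'll turn them into positions.

```bash
python3 - <<'E'
from h import *
for k,uv,z in [("white",(464.4,249.2),.098),("blue",(370,252),.092),("terra",(321.8,154),.086),("green belly",(270.2,241.6),.062),("green mouth",(267,240.2),.11)]:
    print(k,np.round(ray("top",uv,z)*1000,1))
b=cv2.imread("pics/side0.png")
for k,uv,z in [("white",(331.5,283),.098),("blue",(281,229),.092),("terra",(341.5,185),.086),("green",(251,174),.11)]:
    print("side",k,np.round(ray("side",uv,z)*1000,1))
m=eyes.camera_model("wrist");s=sensors.read_state();print(m, -np.array(m["R"]).T@m["t"]-s["tcp_pos"])
E
```

```text
white [ 427.8 -225.3]
blue [425.4 -10.8]
terra [658.6  95.7]
green belly [454.7 221.7]
green mouth [455.7 223.2]
side white [ 426.4 -228.7]
side blue [423.8 -20.7]
side terra [649.3  82.8]
side green [453.1 212.3]
{'vertical_fov': 65.70646984690485, 'cx': 317.63128095515566, 'cy': 202.13130454563893, 'R': array([[ 0.41231297,  0.91104164, -0.00106476],
       [ 0.87607532, -0.39616693,  0.27485231],
       [ 0.24998007, -0.11425799, -0.96148587]]), 't': array([-0.55086202, -0.03138582,  0.39243315])} [-0.07053099  0.03359475  0.2028209 ]
```

{"method": "carry_out", "body": {"moves": [[9.4,1,-2,2,0,0,0],[9.4,1,-3,2,0,0,0],[9.4,1.5,-3.5,2,0,0,0],[9.4,1.5,-3.5,2,0,0,0],[9.4,1.5,-3.5,2,0,0,0],[9.4,1.5,-3.5,2,0,0,0],[9.4,1.5,-3.5,0,0,0,0],[9.4,1.5,-3.5,0,0,0,0],[9.4,1.5,-3.5,0,0,0,0],[9.4,1.5,-3.5,0,0,0,0],[9.4,1.5,-3.5,0,0,0,0],[9.4,1.5,-3.5,0,0,0,0]]}}

```text
t: 1.1
tcp_pos: [0.3954, 0.1034, 0.3005]
tool_rot: [0.0, 0.211, 0.977, 0.0]
ft_force: [1.2, 0.6, 0.4]
width: 0.0942
grasp_force: 0.0
```

{"method": "carry_out", "body": {"moves": [[9.4,1,-3.5,0,0,0,0],[9.4,1,-3.5,0,0,0,0],[9.4,1,-3.5,0,0,0,0],[9.4,0.5,-2,0,0,0,0],[9.4,0,-1,0,0,0,0],[9.4,0,0,0,0,0,0],[9.4,0,0,0,0,0,0]]}}

```text
t: 1.68
tcp_pos: [0.4301, -0.0293, 0.3004]
tool_rot: [-0.0, 0.212, 0.977, 0.0]
ft_force: [0.2, -0.0, 0.3]
width: 0.0943
grasp_force: 0.0
```

```bash
python3 - <<'E'
from h import *
import pickle
m=eyes.camera_model("wrist"); w=eyes.capture("wrist"); pickle.dump(m,open("w1.pkl","wb"))
cv2.imwrite("pics/w1.png",w[:,:,::-1]); s=sensors.read_state(); print(s["tcp_pos"],s["joint_pos"],s["t"],s["ft_force"])
E
```

```text
[ 0.43007027 -0.02880774  0.30056221] [-1.52069808e-01 -3.98876360e-02  1.63432150e+00  2.51358422e-04
  1.54723191e+00 -1.29757508e+00] 1.7333 [-0.55151059  0.27124454  0.41670219]
```

View pics/w1.png

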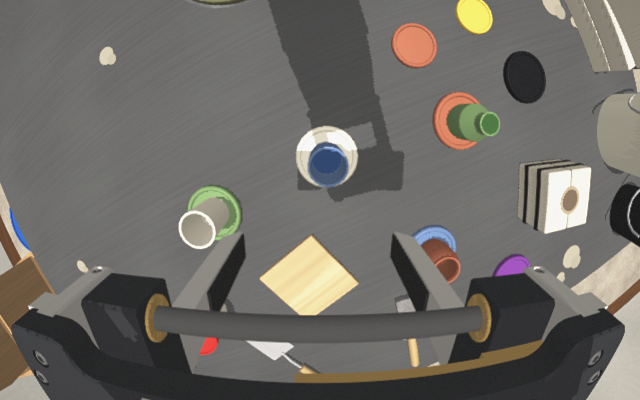

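The wrist view shows the white setter at about (327,157), with the blue mouth at (328,165). The white mouth is at (198,229), the green setter at (214,213), the terracotta setter at (459,121) and the vase mouth at (489,124). The bat is at about (309,278).

```bash
python3 - <<'E'
from h import *
import pickle
m=pickle.load(open("w1.pkl","rb"))
for k,uv,z in [("setW",(327,157),.0125),("blue",(328,165),.092),("white",(198,229),.098),("setG",(214.5,213),.0125),("setT",(459,121),.0125),("green",(489,124),.11),("batc",(312,235),.012),("batc",(358,283),.012),("batc",(260,277),.012)]:
    print(k,np.round(ray("wrist",uv,z,m)*1000,1))
E
```

```text
setW [425.2  -9.2]
blue [425.  -10.3]
white [ 429.6 -221.4]
setG [ 431.3 -224.3]
setT [456.1 221.2]
green [457.2 222.6]
batc [536.5 -86.6]
batc [658.8 -50. ]
batc [ 573.7 -208.9]
```

The wrist and top views agree to within a few millimetres, so I'll use those and discard the side view. Positions in mm, as cast / setter under it:

| Cast | Cast position | Setter under it |
|---|---|---|
| white | (428,-224) | green (430,-226) |
| blue | (425,-10.5) | white (424,-10) |
| terracotta | (658,96) | blue (657.5,96) |
| green | (456,222.5) | terracotta (455,222.5) |

The bat is at (617,-135).

{"method": "carry_out", "body": {"moves": [[9.4,0,-1.5,-1,0,0,0],[9.4,0,-2.5,-2,0,0,0],[9.4,0,-3,-2,0,0,0],[9.4,0,-3,-2,0,0,0],[9.4,0,-3,-2,0,0,0],[9.4,0,-3,-2,0,0,0],[9.4,0,-2.5,-2,0,0,0],[9.4,-0.2,-1,-1.5,0,0,0],[9.4,0,0,0,0,0,0],[9.4,0,0,0,0,0,0],[9.4,0,0,0,0,0,0]]}}

```text
t: 2.65
tcp_pos: [0.4291, -0.2235, 0.1567]
tool_rot: [0.001, 0.211, 0.978, -0.0]
ft_force: [-0.0, 0.8, -0.3]
width: 0.094
grasp_force: 0.0
```

```bash
python3 - <<'E'
from h import *
m=eyes.camera_model("wrist"); w=eyes.capture("wrist"); s=sensors.read_state(); print(s["tcp_pos"])
cv2.imwrite("pics/w2.png",w[:,:,::-1])
E
```

```text
[ 0.42915174 -0.22363176  0.15691891]
```

View pics/w2.png

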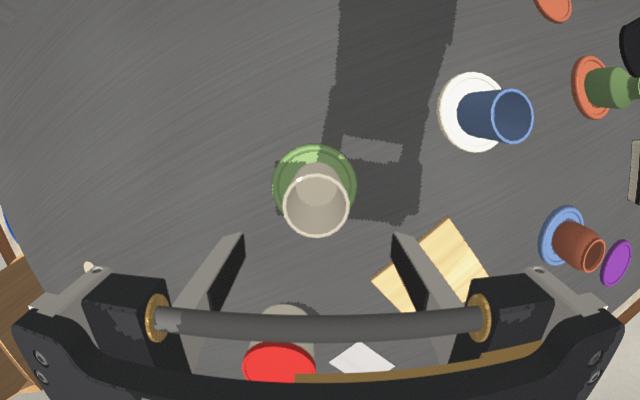

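Mouth at (317,206), on the finger centre line. Going down and gripping.

{"method": "carry_out", "body": {"moves": [[9.4,0,0,-1,0,0,0],[9.4,0,0,-2,0,0,0],[9.4,0,0,-2,0,0,0],[9.4,0,0,-2,0,0,0],[9.4,0,0,-2,0,0,0],[9.4,0,0,-1.5,0,0,0],[9.4,0,0,-1,0,0,0],[9.4,0,0,-0.5,0,0,0],[9.4,0,0,0,0,0,0],[9.4,0,0,0,0,0,0],[9.4,0,0,0,0,0,0]]}}

```text
t: 3.62
tcp_pos: [0.4288, -0.2249, 0.0364]
tool_rot: [0.001, 0.211, 0.977, -0.0]
ft_force: [0.9, -0.5, -0.3]
width: 0.0943
grasp_force: 0.0
```

{"method": "carry_out", "body": {"moves": [[8,0,0,0,0,0,0],[7,0,0,0,0,0,0],[6.2,0,0,0,0,0,0],[5.8,0,0,0,0,0,0],[5.4,0,0,0,0,0,0],[5,0,0,0,0,0,0],[4.5,0,0,0,0,0,0],[4,0,0,0,0,0,0],[4,0,0,0,0,0,0],[4,0,0,0,0,0,0],[4,0,0,0,0,0,0],[4,0,0,0,0,0,0]]}}

```text
t: 4.62
tcp_pos: [0.4283, -0.2248, 0.0356]
tool_rot: [0.0, 0.211, 0.977, -0.0]
ft_force: [0.5, -1.2, 1.7]
width: 0.0585
grasp_force: 29.8
```

{"method": "carry_out", "body": {"moves": [[4,0,0,0.5,0,0,0],[4,0,0,1,0,0,0],[4,0,0,1.5,0,0,0],[4,0.5,0,1.5,0,0,0],[4,1.5,0.7,1.5,0,0,0],[4,2.5,1.2,1,0,0,0],[4,3,1.5,0.5,0,0,0],[4,3,1.5,0,0,0,0],[4,3,1.5,0,0,0,0],[4,2.5,1.2,0,0,0,0],[4,1.9,0.9,0,0,0,0],[4,1,0.5,0,0,0,0]]}}

```text
t: 5.62
tcp_pos: [0.6189, -0.1332, 0.111]
tool_rot: [0.0, 0.211, 0.978, 0.0]
ft_force: [-1.1, 0.0, -2.4]
width: 0.0584
grasp_force: 29.8
```

{"method": "carry_out", "body": {"moves": [[4,0,0,0,0,0,0],[4,0,0,0,0,0,0],[4,0,0,-0.5,0,0,0],[4,0,0,-1,0,0,0],[4,0,0,-1,0,0,0],[4,0,0,-1,0,0,0],[4,0,0,-1,0,0,0],[4,0,0,-0.5,0,0,0],[4,0,0,0,0,0,0],[4,0,0,0,0,0,0]]}}

```text
t: 6.45
tcp_pos: [0.6172, -0.1348, 0.0603]
tool_rot: [-0.0, 0.211, 0.977, -0.0]
ft_force: [-0.9, 0.2, -2.5]
width: 0.0586
grasp_force: 29.8
```

{"method": "carry_out", "body": {"moves": [[4,0,0,-0.5,0,0,0],[4,0,0,-0.5,0,0,0],[4,0,0,-0.4,0,0,0],[4,0,0,-0.3,0,0,0],[4,0,0,-0.2,0,0,0],[4,0,0,-0.1,0,0,0],[4,0,0,-0.1,0,0,0],[4,0,0,0,0,0,0],[4,0,0,0,0,0,0]]}}

```text
t: 7.2
tcp_pos: [0.6174, -0.1348, 0.0396]
tool_rot: [0.0, 0.211, 0.977, -0.0]
ft_force: [-0.0, 0.3, -1.4]
width: 0.058
grasp_force: 29.8
```

{"method": "carry_out", "body": {"moves": [[4,0,0,-0.1,0,0,0],[4,0,0,0,0,0,0],[4,0,0,-0.05,0,0,0],[4,0,0,0,0,0,0],[4,0,0,0,0,0,0]]}}

```text
t: 7.62
tcp_pos: [0.6173, -0.1347, 0.038]
tool_rot: [-0.0, 0.211, 0.977, 0.0]
ft_force: [0.2, 0.8, -1.4]
width: 0.058
grasp_force: 29.8
```

{"method": "carry_out", "body": {"moves": [[4,0,0,-0.1,0,0,0],[4,0,0,0,0,0,0],[4,0,0,0,0,0,0],[4,0,0,0,0,0,0]]}}

```text
t: 7.95
tcp_pos: [0.6176, -0.1349, 0.0376]
tool_rot: [0.0, 0.211, 0.977, -0.0]
ft_force: [-1.5, -1.1, 4.6]
width: 0.058
grasp_force: 29.8
```

Contact at 4.6 N. Releasing and lifting.

{"method": "carry_out", "body": {"moves": [[6,0,0,0,0,0,0],[6.5,0,0,0,0,0,0],[7,0,0,0,0,0,0],[8,0,0,0,0,0,0],[9,0,0,0,0,0,0],[9.4,0,0,0,0,0,0],[9.4,0,0,0,0,0,0],[9.4,0,0,0,0,0,0],[9.4,0,0,1,0,0,0],[9.4,0,0,2,0,0,0],[9.4,0,0,2.5,0,0,0],[9.4,0,0,3,0,0,0]]}}

```text
t: 8.95
tcp_pos: [0.6167, -0.1346, 0.1227]
tool_rot: [-0.001, 0.211, 0.977, 0.0]
ft_force: [-0.4, 1.5, -0.1]
width: 0.0937
grasp_force: 0.0
```

{"method": "carry_out", "body": {"moves": [[9.4,0,0,3,0,0,0],[9.4,-0.5,1,3,0,0,0],[9.4,-1.2,2.6,2,0,0,0],[9.4,-1.6,3.5,0,0,0,0],[9.4,-1.7,3.6,0,0,0,0],[9.4,-1.7,3.6,0,0,0,0],[9.4,-1.7,3.6,0,0,0,0],[9.4,-1.7,3.6,0,0,0,0],[9.4,-1.7,3.6,0,0,0,0],[9.4,-1.7,3.6,0,0,0,0],[9.4,-1.5,3.5,0,0,0,0],[9.4,-1,2.5,0,0,0,0]]}}

```text
t: 9.95
tcp_pos: [0.4558, 0.2146, 0.2032]
tool_rot: [0.0, 0.211, 0.978, 0.0]
ft_force: [0.5, 0.1, -0.2]
width: 0.0942
grasp_force: 0.0
```

{"method": "carry_out", "body": {"moves": [[9.4,-0.2,1,0,0,0,0],[9.4,0,0,0,0,0,0],[9.4,0,0,0,0,0,0]]}}

```text
t: 10.2
tcp_pos: [0.4557, 0.2218, 0.2024]
tool_rot: [0.0, 0.211, 0.977, 0.0]
ft_force: [0.0, -0.1, 0.7]
width: 0.0939
grasp_force: 0.0
```

```bash
python3 - <<'E'
from h import *
import pickle
m=eyes.camera_model("wrist"); w=eyes.capture("wrist"); s=sensors.read_state(); print(s["tcp_pos"]); pickle.dump(m,open("w3.pkl","wb"))
cv2.imwrite("pics/w3.png",w[:,:,::-1])
a=eyes.capture("top"); cv2.imwrite("pics/t3.png",cv2.resize(a[130:290,180:500],None,fx=2,fy=2)[:,:,::-1])
E
```

```text
[0.45582896 0.22128565 0.20225682]
```

View pics/w3.png

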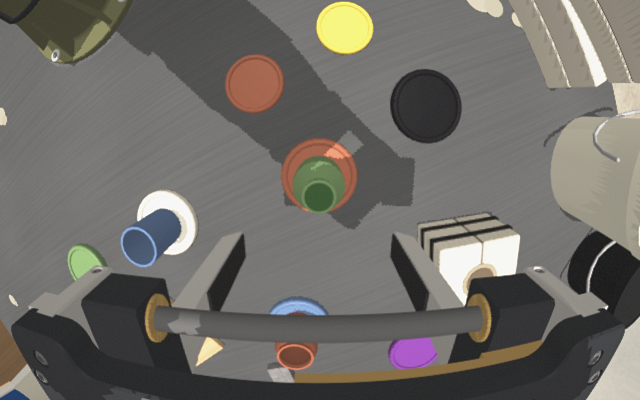

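View pics/t3.png

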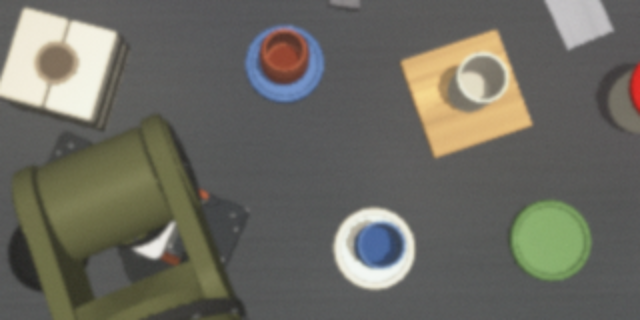

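The white tumbler stands upright on the bat, at crop (482,77), and the green setter is free at crop (551,240). The vase mouth is on the finger centre line at (319,196). Going down on the vase.

```bash
python3 - <<'E'
from h import *
import pickle
m=pickle.load(open("w3.pkl","rb"))
print("vase",ray("wrist",(319,196),.11,m),"setT",ray("wrist",(319,175),.0125,m))
print("setG",ray("top",(455.3,249.8),.0125),"white",ray("top",(420.8,168.3),.1))
E
```

```text
vase [0.45676004 0.22423531] setT [0.45493867 0.2255155 ]
setG [ 0.42877622 -0.2287795 ] white [ 0.61680561 -0.13405988]
```

{"method": "carry_out", "body": {"moves": [[9.4,0,0,-1,0,0,0],[9.4,0,0,-2,0,0,0],[9.4,0,0,-2.5,0,0,0],[9.4,0,0,-2.5,0,0,0],[9.4,0,0,-2,0,0,0],[9.4,0,0,-2,0,0,0],[9.4,0,0,-1.5,0,0,0],[9.4,0,0,-1.5,0,0,0],[9.4,0,0,-1,0,0,0],[9.4,0,0,-0.5,0,0,0],[9.4,0,0,0,0,0,0],[9.4,0,0,0,0,0,0]]}}

```text
t: 11.3
tcp_pos: [0.4556, 0.2221, 0.0373]
tool_rot: [0.0, 0.212, 0.977, 0.0]
ft_force: [0.6, -0.5, -0.2]
width: 0.0941
grasp_force: 0.0
```

{"method": "carry_out", "body": {"moves": [[8,0,0,0,0,0,0],[7,0,0,0,0,0,0],[6.4,0,0,0,0,0,0],[6,0,0,0,0,0,0],[5.6,0,0,0,0,0,0],[5.2,0,0,0,0,0,0],[4.5,0,0,0,0,0,0],[4,0,0,0,0,0,0],[4,0,0,0,0,0,0],[4,0,0,0,0,0,0],[4,0,0,0,0,0,0],[4,0,0,0,0,0,0]]}}

```text
t: 12.3
tcp_pos: [0.4554, 0.2223, 0.0372]
tool_rot: [0.0, 0.211, 0.977, 0.0]
ft_force: [0.2, 0.5, 4.0]
width: 0.0587
grasp_force: 30.0
```

{"method": "carry_out", "body": {"moves": [[4,0,0,0.5,0,0,0],[4,0,0,1,0,0,0],[4,0,0,1.5,0,0,0],[4,0,0,2,0,0,0],[4,0,0,2,0,0,0],[4,0,0,2,0,0,0],[4,0,0,2,0,0,0],[4,0,-1,1.5,0,0,0],[4,0,-2,0.5,0,0,0],[4,-0.2,-3,0,0,0,0],[4,-0.2,-3,0,0,0,0],[4,-0.2,-3,0,0,0,0]]}}

```text
t: 13.3
tcp_pos: [0.4488, 0.1011, 0.1677]
tool_rot: [0.0, 0.211, 0.977, 0.0]
ft_force: [0.8, -0.4, -0.8]
width: 0.0586
grasp_force: 30.0
```

{"method": "carry_out", "body": {"moves": [[4,-0.2,-3,0,0,0,0],[4,-0.2,-3,0,0,0,0],[4,-0.2,-3,0,0,0,0],[4,-0.2,-3,0,0,0,0],[4,-0.2,-3,0,0,0,0],[4,-0.2,-3,0,0,0,0],[4,-0.2,-3,0,0,0,0],[4,-0.2,-3,0,0,0,0],[4,-0.2,-3,0,0,0,0],[4,-0.2,-2.5,0,0,0,0],[4,0,-2,0,0,0,0],[4,0,-1,0,0,0,0]]}}

```text
t: 14.3
tcp_pos: [0.4289, -0.2247, 0.1676]
tool_rot: [0.0, 0.212, 0.977, -0.0]
ft_force: [0.3, -0.0, -1.4]
width: 0.0585
grasp_force: 30.0
```

{"method": "carry_out", "body": {"moves": [[4,0,-0.4,0,0,0,0],[4,0,0,0,0,0,0],[4,0,0,0,0,0,0]]}}

```text
t: 14.55
tcp_pos: [0.4293, -0.2259, 0.1671]
tool_rot: [-0.0, 0.211, 0.977, 0.0]
ft_force: [0.4, 0.1, -1.5]
width: 0.0584
grasp_force: 30.0
```

{"method": "carry_out", "body": {"moves": [[4,0,0,-0.5,0,0,0],[4,0,0,-1.5,0,0,0],[4,0,0,-2,0,0,0],[4,0,0,-2,0,0,0],[4,0,0,-2,0,0,0],[4,0,0,-2,0,0,0],[4,0,0,-1,0,0,0],[4,0,0,-0.7,0,0,0],[4,0,0,-0.4,0,0,0],[4,0,0,-0.3,0,0,0],[4,0,0,-0.1,0,0,0],[4,0,0,0,0,0,0]]}}

```text
t: 15.55
tcp_pos: [0.4296, -0.2269, 0.0425]
tool_rot: [0.0, 0.211, 0.977, -0.0]
ft_force: [-0.2, -0.9, -2.5]
width: 0.0583
grasp_force: 30.0
```

{"method": "carry_out", "body": {"moves": [[4,0,0,-0.1,0,0,0],[4,0,0,-0.1,0,0,0],[4,0,0,-0.1,0,0,0],[4,0,0,0,0,0,0],[4,0,0,0,0,0,0]]}}

```text
t: 15.97
tcp_pos: [0.4293, -0.2268, 0.0391]
tool_rot: [0.0, 0.211, 0.977, -0.0]
ft_force: [-0.2, 0.0, -0.6]
width: 0.0583
grasp_force: 30.0
```

{"method": "carry_out", "body": {"moves": [[4,0,0,-0.1,0,0,0],[4,0,0,-0.05,0,0,0],[4,0,0,0,0,0,0],[4,0,0,0,0,0,0]]}}

```text
t: 16.3
tcp_pos: [0.4293, -0.2267, 0.0375]
tool_rot: [-0.0, 0.211, 0.977, 0.0]
ft_force: [-0.5, 0.6, -1.5]
width: 0.0586
grasp_force: 30.0
```

{"method": "carry_out", "body": {"moves": [[4,0,0,-0.05,0,0,0],[4,0,0,0,0,0,0],[4,0,0,0,0,0,0]]}}

```text
t: 16.55
tcp_pos: [0.4294, -0.2268, 0.0372]
tool_rot: [0.0, 0.211, 0.977, -0.0]
ft_force: [-1.6, 0.2, 1.5]
width: 0.0584
grasp_force: 30.0
```

Contact made. Releasing, lifting and going over to the terracotta jar.

{"method": "carry_out", "body": {"moves": [[6,0,0,0,0,0,0],[6.5,0,0,0,0,0,0],[7,0,0,0,0,0,0],[8,0,0,0,0,0,0],[9,0,0,0,0,0,0],[9.4,0,0,0,0,0,0],[9.4,0,0,0,0,0,0],[9.4,0,0,0,0,0,0],[9.4,0,0,1,0,0,0],[9.4,0,0,2,0,0,0],[9.4,0,0,2.5,0,0,0],[9.4,0,0,3,0,0,0]]}}

```text
t: 17.55
tcp_pos: [0.4287, -0.2264, 0.1229]
tool_rot: [-0.001, 0.211, 0.977, 0.0]
ft_force: [0.1, -0.3, 0.2]
width: 0.0939
grasp_force: 0.0
```

{"method": "carry_out", "body": {"moves": [[9.4,0,0,3,0,0,0],[9.4,1,1.4,2.5,0,0,0],[9.4,1.8,2.5,0,0,0,0],[9.4,2.3,3.3,0,0,0,0],[9.4,2.5,3.5,0,0,0,0],[9.4,2.5,3.5,0,0,0,0],[9.4,2.5,3.5,0,0,0,0],[9.4,2.5,3.5,0,0,0,0],[9.4,2.5,3.5,0,0,0,0],[9.4,2.4,3.4,0,0,0,0],[9.4,1.8,2.6,0,0,0,0],[9.4,1,1.4,0,0,0,0]]}}

```text
t: 18.55
tcp_pos: [0.6543, 0.0921, 0.1773]
tool_rot: [-0.0, 0.21, 0.978, 0.0]
ft_force: [-0.5, -0.7, -0.4]
width: 0.0942
grasp_force: 0.0
```

{"method": "carry_out", "body": {"moves": [[9.4,0.1,0.2,0,0,0,0],[9.4,0,0,0,0,0,0],[9.4,0,0,0,0,0,0]]}}

```text
t: 18.8
tcp_pos: [0.654, 0.09, 0.1774]
tool_rot: [-0.0, 0.211, 0.977, -0.0]
ft_force: [0.0, 0.1, -0.2]
width: 0.094
grasp_force: 0.0
```

```bash
python3 - <<'E'
from h import *
import pickle
m=eyes.camera_model("wrist"); w=eyes.capture("wrist"); s=sensors.read_state(); print(s["tcp_pos"]); pickle.dump(m,open("w4.pkl","wb"))
cv2.imwrite("pics/w4.png",w[:,:,::-1])
a=eyes.capture("top"); cv2.imwrite("pics/t4.png",cv2.resize(a[130:290,180:500],None,fx=2,fy=2)[:,:,::-1])
print(circ("top",a,(245,215,300,268),(18,90,60),(32,255,255),.0125))
E
```

```text
[0.65397396 0.08971203 0.17757654]
(array([454.9, 223.6,  50.6]), 56)
```

View pics/w4.png

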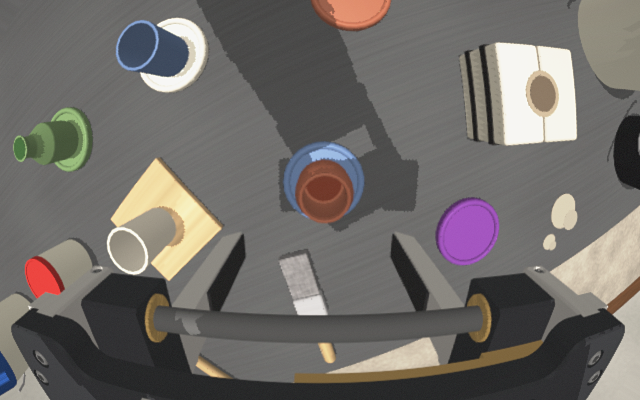

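View pics/t4.png

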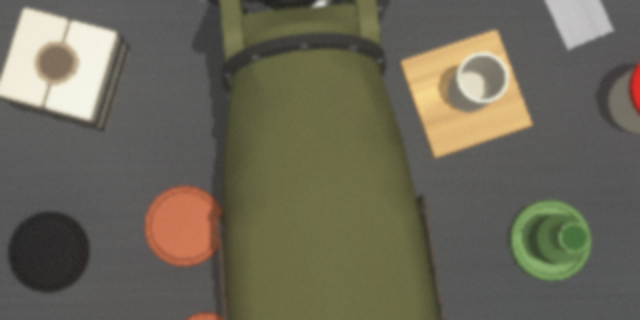

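The vase stands inside the green setter, at crop (551,240). The jar mouth is at (324,186) in the wrist view, a few millimetres off, so I'll correct and descend.

{"method": "carry_out", "body": {"moves": [[9.4,0.4,0.6,-0.5,0,0,0],[9.4,0,0,-2,0,0,0],[9.4,0,0,-2,0,0,0],[9.4,0,0,-2,0,0,0],[9.4,0,0,-2,0,0,0],[9.4,0,0,-2,0,0,0],[9.4,0,0,-1.5,0,0,0],[9.4,0,0,-1.5,0,0,0],[9.4,0,0,-0.7,0,0,0],[9.4,0,0,-0.3,0,0,0],[9.4,0,0,0,0,0,0],[9.4,0,0,0,0,0,0]]}}

```text
t: 19.9
tcp_pos: [0.6588, 0.0968, 0.0329]
tool_rot: [0.0, 0.211, 0.977, 0.0]
ft_force: [-0.4, 0.4, -0.0]
width: 0.094
grasp_force: 0.0
```

{"method": "carry_out", "body": {"moves": [[8,0,0,0,0,0,0],[7,0,0,0,0,0,0],[6.4,0,0,0,0,0,0],[6,0,0,0,0,0,0],[5.6,0,0,0,0,0,0],[5.2,0,0,0,0,0,0],[4.5,0,0,0,0,0,0],[4,0,0,0,0,0,0],[4,0,0,0,0,0,0],[4,0,0,0,0,0,0],[4,0,0,0,0,0,0],[4,0,0,0,0,0,0]]}}

```text
t: 20.9
tcp_pos: [0.6584, 0.0967, 0.0322]
tool_rot: [0.0, 0.211, 0.977, -0.0]
ft_force: [-2.2, -1.4, 4.0]
width: 0.0598
grasp_force: 29.8
```

{"method": "carry_out", "body": {"moves": [[4,0,0,0.5,0,0,0],[4,0,0,1,0,0,0],[4,0,0,1.5,0,0,0],[4,0,0,2,0,0,0],[4,-0.5,0.3,2,0,0,0],[4,-1.5,0.9,1,0,0,0],[4,-2.5,1.5,0,0,0,0],[4,-3,1.9,0,0,0,0],[4,-3,1.9,0,0,0,0],[4,-3,1.9,0,0,0,0],[4,-3,1.9,0,0,0,0],[4,-2,1.2,0,0,0,0]]}}

```text
t: 21.9
tcp_pos: [0.4711, 0.2131, 0.1128]
tool_rot: [0.0, 0.211, 0.978, 0.0]
ft_force: [0.2, -0.4, -1.0]
width: 0.0602
grasp_force: 29.9
```

{"method": "carry_out", "body": {"moves": [[4,-1.2,0.8,0,0,0,0],[4,-0.4,0.2,0,0,0,0],[4,0,0,0,0,0,0],[4,0,0,0,0,0,0]]}}

```text
t: 22.23
tcp_pos: [0.4583, 0.2214, 0.1123]
tool_rot: [0.0, 0.211, 0.977, 0.0]
ft_force: [-0.2, 0.2, -2.1]
width: 0.0598
grasp_force: 29.9
```

Contact is expected near z = 0.032.

{"method": "carry_out", "body": {"moves": [[4,-0.3,0.1,-0.5,0,0,0],[4,0,0,-1.5,0,0,0],[4,0,0,-1.5,0,0,0],[4,0,0,-1.5,0,0,0],[4,0,0,-1,0,0,0],[4,0,0,-0.7,0,0,0],[4,0,0,-0.4,0,0,0],[4,0,0,-0.2,0,0,0],[4,0,0,-0.1,0,0,0],[4,0,0,-0.1,0,0,0],[4,0,0,0,0,0,0],[4,0,0,0,0,0,0]]}}

```text
t: 23.23
tcp_pos: [0.4546, 0.2229, 0.0374]
tool_rot: [0.0, 0.211, 0.977, 0.0]
ft_force: [-0.2, -1.0, -1.9]
width: 0.0598
grasp_force: 29.9
```

{"method": "carry_out", "body": {"moves": [[4,0,0,-0.1,0,0,0],[4,0,0,-0.1,0,0,0],[4,0,0,-0.1,0,0,0],[4,0,0,0,0,0,0],[4,0,0,0,0,0,0]]}}

```text
t: 23.65
tcp_pos: [0.4544, 0.2228, 0.034]
tool_rot: [-0.0, 0.211, 0.977, -0.0]
ft_force: [-0.2, -0.5, -1.8]
width: 0.0598
grasp_force: 29.9
```

{"method": "carry_out", "body": {"moves": [[4,0,0,-0.1,0,0,0],[4,0,0,-0.05,0,0,0],[4,0,0,0,0,0,0],[4,0,0,0,0,0,0]]}}

```text
t: 23.98
tcp_pos: [0.4544, 0.2228, 0.0325]
tool_rot: [-0.0, 0.211, 0.977, -0.0]
ft_force: [-0.5, -0.0, -1.1]
width: 0.0598
grasp_force: 29.9
```

{"method": "carry_out", "body": {"moves": [[4,0,0,-0.05,0,0,0],[4,0,0,0,0,0,0],[4,0,0,0,0,0,0]]}}

```text
t: 24.23
tcp_pos: [0.4545, 0.2228, 0.0322]
tool_rot: [0.0, 0.211, 0.977, 0.0]
ft_force: [-0.3, -0.6, 0.3]
width: 0.0598
grasp_force: 29.9
```

{"method": "carry_out", "body": {"moves": [[4,0,0,-0.04,0,0,0],[4,0,0,0,0,0,0],[6.2,0,0,0,0,0,0],[6.5,0,0,0,0,0,0],[7,0,0,0,0,0,0],[8,0,0,0,0,0,0],[9,0,0,0,0,0,0],[9.4,0,0,0,0,0,0],[9.4,0,0,0,0,0,0],[9.4,0,0,1,0,0,0],[9.4,0,0,2,0,0,0],[9.4,0,0,2.5,0,0,0]]}}

```text
t: 25.23
tcp_pos: [0.4537, 0.2225, 0.0869]
tool_rot: [-0.001, 0.211, 0.977, -0.001]
ft_force: [0.1, -0.0, 0.3]
width: 0.0937
grasp_force: 0.0
```

{"method": "carry_out", "body": {"moves": [[9.4,0,0,3,0,0,0],[9.4,0,0,3,0,0,0],[9.4,-0.2,-1.3,2,0,0,0],[9.4,-0.3,-2.5,1,0,0,0],[9.4,-0.4,-3,0,0,0,0],[9.4,-0.4,-3,0,0,0,0],[9.4,-0.4,-3,0,0,0,0],[9.4,-0.4,-3,0,0,0,0],[9.4,-0.4,-3,0,0,0,0],[9.4,-0.3,-2.5,0,0,0,0],[9.4,-0.2,-1.5,0,0,0,0],[9.4,0,-0.5,0,0,0,0]]}}

```text
t: 26.23
tcp_pos: [0.4241, -0.0119, 0.1774]
tool_rot: [0.0, 0.212, 0.977, -0.0]
ft_force: [0.4, 0.2, 0.0]
width: 0.0944
grasp_force: 0.0
```

{"method": "carry_out", "body": {"moves": [[9.4,0,0,0,0,0,0],[9.4,0,0,0,0,0,0]]}}

```text
t: 26.4
tcp_pos: [0.4245, -0.0097, 0.177]
tool_rot: [0.0, 0.211, 0.977, 0.0]
ft_force: [0.1, -0.3, 0.9]
width: 0.0938
grasp_force: 0.0
```

```bash
python3 - <<'E'
from h import *
a=eyes.capture("top"); w=eyes.capture("wrist"); print(sensors.read_state()["tcp_pos"])
i=cv2.resize(a[130:290,180:500],None,fx=2,fy=2); cv2.imwrite("pics/t5.png",np.vstack([i,cv2.resize(w[60:260],(640,200))])[:,:,::-1])
print(circ("top",a,(295,135,350,187),(118,80,50),(145,255,255),.0125))
E
```

```text
[ 0.42449968 -0.00936531  0.1767679 ]
(array([657.3,  95.9,  50.2]), 55)
```

View pics/t5.png

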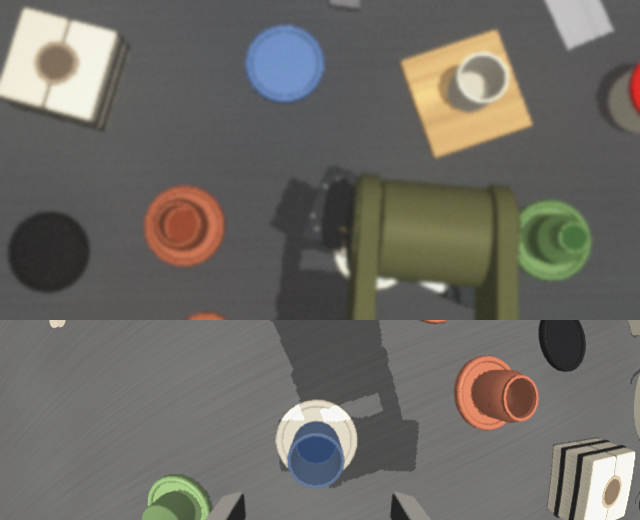

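The jar stands on the terracotta setter, the blue setter is empty at (657,96), and the blue beaker is centred between the fingers. Going down on the beaker.

{"method": "carry_out", "body": {"moves": [[9.4,0,0,-1,0,0,0],[9.4,0,0,-2,0,0,0],[9.4,0,0,-2,0,0,0],[9.4,0,0,-2,0,0,0],[9.4,0,0,-2,0,0,0],[9.4,0,0,-2,0,0,0],[9.4,0,0,-1.5,0,0,0],[9.4,0,0,-1,0,0,0],[9.4,0,0,-0.5,0,0,0],[9.4,0,0,0,0,0,0],[9.4,0,0,0,0,0,0]]}}

```text
t: 27.42
tcp_pos: [0.4244, -0.0099, 0.0367]
tool_rot: [-0.0, 0.211, 0.977, 0.0]
ft_force: [0.8, -0.9, 0.4]
width: 0.0939
grasp_force: 0.0
```

{"method": "carry_out", "body": {"moves": [[8,0,0,0,0,0,0],[7,0,0,0,0,0,0],[6.4,0,0,0,0,0,0],[6,0,0,0,0,0,0],[5.6,0,0,0,0,0,0],[5.2,0,0,0,0,0,0],[4.5,0,0,0,0,0,0],[4,0,0,0,0,0,0],[4,0,0,0,0,0,0],[4,0,0,0,0,0,0],[4,0,0,0,0,0,0],[4,0,0,0,0,0,0]]}}

```text
t: 28.42
tcp_pos: [0.4244, -0.0102, 0.0367]
tool_rot: [0.0, 0.211, 0.977, -0.0]
ft_force: [0.3, -1.0, 3.3]
width: 0.0555
grasp_force: 30.0
```

{"method": "carry_out", "body": {"moves": [[4,0,0,0.5,0,0,0],[4,0,0,1,0,0,0],[4,0,0,1.5,0,0,0],[4,0,0,2,0,0,0],[4,0.5,0.3,2,0,0,0],[4,1.5,0.7,1,0,0,0],[4,2.5,1.2,0,0,0,0],[4,3,1.3,0,0,0,0],[4,3,1.3,0,0,0,0],[4,3,1.3,0,0,0,0],[4,3,1.3,0,0,0,0],[4,3,1.3,0,0,0,0]]}}

```text
t: 29.42
tcp_pos: [0.6204, 0.0776, 0.1165]
tool_rot: [-0.0, 0.211, 0.977, -0.0]
ft_force: [0.7, -0.8, -0.3]
width: 0.0556
grasp_force: 30.0
```

{"method": "carry_out", "body": {"moves": [[4,2.3,1.1,0,0,0,0],[4,1.2,0.6,0,0,0,0],[4,0.3,0.2,0,0,0,0],[4,0,0,0,0,0,0],[4,0,0,0,0,0,0]]}}

```text
t: 29.83
tcp_pos: [0.6567, 0.0955, 0.1165]
tool_rot: [-0.0, 0.211, 0.977, -0.0]
ft_force: [-0.3, 0.3, -1.0]
width: 0.0554
grasp_force: 30.0
```

{"method": "carry_out", "body": {"moves": [[4,0,0,-0.5,0,0,0],[4,0,0,-1.5,0,0,0],[4,0,0,-1.5,0,0,0],[4,0,0,-1.5,0,0,0],[4,0,0,-1,0,0,0],[4,0,0,-0.7,0,0,0],[4,0,0,-0.4,0,0,0],[4,0,0,-0.2,0,0,0],[4,0,0,-0.1,0,0,0],[4,0,0,-0.1,0,0,0],[4,0,0,0,0,0,0],[4,0,0,0,0,0,0]]}}

```text
t: 30.83
tcp_pos: [0.6576, 0.0958, 0.0421]
tool_rot: [0.0, 0.211, 0.977, 0.0]
ft_force: [-0.2, -0.3, -0.6]
width: 0.0558
grasp_force: 30.0
```

{"method": "carry_out", "body": {"moves": [[4,0,0,-0.1,0,0,0],[4,0,0,-0.1,0,0,0],[4,0,0,-0.1,0,0,0],[4,0,0,0,0,0,0],[4,0,0,0,0,0,0]]}}

```text
t: 31.25
tcp_pos: [0.6573, 0.0958, 0.0385]
tool_rot: [-0.0, 0.211, 0.977, -0.0]
ft_force: [0.2, 0.3, -1.5]
width: 0.056
grasp_force: 30.0
```

{"method": "carry_out", "body": {"moves": [[4,0,0,-0.1,0,0,0],[4,0,0,-0.05,0,0,0],[4,0,0,0,0,0,0],[4,0,0,0,0,0,0]]}}

```text
t: 31.58
tcp_pos: [0.6574, 0.0958, 0.0371]
tool_rot: [-0.0, 0.211, 0.977, -0.0]
ft_force: [0.8, -0.1, -1.5]
width: 0.0556
grasp_force: 30.0
```

{"method": "carry_out", "body": {"moves": [[4,0,0,-0.05,0,0,0],[4,0,0,0,0,0,0],[4,0,0,0,0,0,0]]}}

```text
t: 31.83
tcp_pos: [0.6575, 0.0958, 0.0368]
tool_rot: [0.0, 0.211, 0.977, 0.0]
ft_force: [-0.8, -0.2, 0.5]
width: 0.0557
grasp_force: 30.0
```

{"method": "carry_out", "body": {"moves": [[4,0,0,-0.04,0,0,0],[4,0,0,0,0,0,0],[6,0,0,0,0,0,0],[6.5,0,0,0,0,0,0],[7,0,0,0,0,0,0],[8,0,0,0,0,0,0],[9,0,0,0,0,0,0],[9.4,0,0,0,0,0,0],[9.4,0,0,0,0,0,0],[9.4,0,0,1,0,0,0],[9.4,0,0,2,0,0,0],[9.4,0,0,2.5,0,0,0]]}}

```text
t: 32.83
tcp_pos: [0.6566, 0.0957, 0.0912]
tool_rot: [-0.001, 0.211, 0.977, -0.0]
ft_force: [-0.4, 0.3, 1.0]
width: 0.0942
grasp_force: 0.0
```

{"method": "carry_out", "body": {"moves": [[9.4,0,0,3,0,0,0],[9.4,0,0,3,0,0,0],[9.4,-0.3,-1.3,2,0,0,0],[9.4,-0.5,-2.5,0.5,0,0,0],[9.4,-0.5,-3,0,0,0,0],[9.4,-0.5,-3,0,0,0,0],[9.4,-0.5,-3,0,0,0,0],[9.4,-0.5,-3,0,0,0,0],[9.4,-0.5,-3,0,0,0,0],[9.4,-0.5,-2.5,0,0,0,0],[9.4,-0.2,-1.5,0,0,0,0],[9.4,0,-0.5,0,0,0,0]]}}

```text
t: 33.83
tcp_pos: [0.6171, -0.1392, 0.1769]
tool_rot: [0.0, 0.212, 0.977, -0.0]
ft_force: [0.3, -0.1, -0.5]
width: 0.094
grasp_force: 0.0
```

{"method": "carry_out", "body": {"moves": [[9.4,0,0,0,0,0,0],[9.4,0,0,0,0,0,0]]}}

```text
t: 34.0
tcp_pos: [0.6177, -0.1362, 0.1764]
tool_rot: [0.0, 0.211, 0.977, 0.0]
ft_force: [0.6, 0.1, -0.1]
width: 0.0943
grasp_force: 0.0
```

```bash
python3 - <<'E'
from h import *
a=eyes.capture("top"); w=eyes.capture("wrist"); print(sensors.read_state()["tcp_pos"])
i=cv2.resize(a[130:290,180:500],None,fx=2,fy=2); cv2.imwrite("pics/t6.png",np.vstack([i,cv2.resize(w[60:260],(640,200))])[:,:,::-1])
print(circ("top",a,(340,228,394,280),(0,0,150),(180,60,255),.0125))
E
```

```text
[ 0.61771613 -0.13581576  0.17629248]
(array([423.1, -10.3,  48. ]), 58)
```

View pics/t6.png

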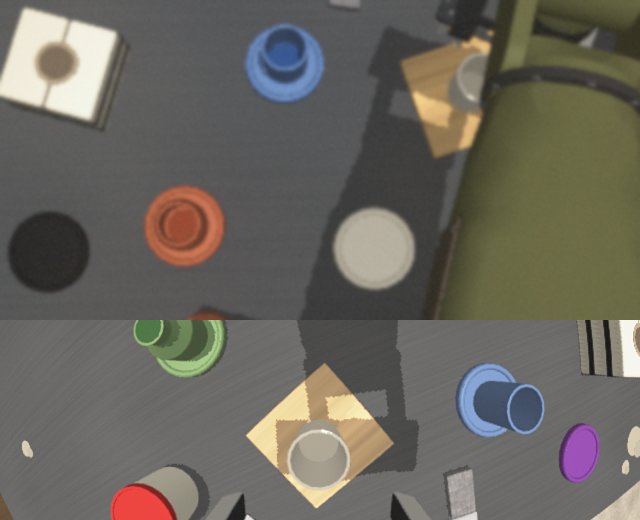

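The beaker stands on the blue setter and the white setter is empty at (423,-10). The tumbler is centred between the fingers.

{"method": "carry_out", "body": {"moves": [[9.4,0,0.1,-1,0,0,0],[9.4,0,0,-2,0,0,0],[9.4,0,0,-2,0,0,0],[9.4,0,0,-2,0,0,0],[9.4,0,0,-2,0,0,0],[9.4,0,0,-2,0,0,0],[9.4,0,0,-1.5,0,0,0],[9.4,0,0,-0.9,0,0,0],[9.4,0,0,-0.4,0,0,0],[9.4,0,0,0,0,0,0],[9.4,0,0,0,0,0,0]]}}

```text
t: 35.02
tcp_pos: [0.6178, -0.1361, 0.0389]
tool_rot: [0.0, 0.211, 0.977, -0.0]
ft_force: [0.4, 0.0, 1.5]
width: 0.0944
grasp_force: 0.0
```

{"method": "carry_out", "body": {"moves": [[8,0,0,0,0,0,0],[7,0,0,0,0,0,0],[6.4,0,0,0,0,0,0],[6,0,0,0,0,0,0],[5.6,0,0,0,0,0,0],[5.2,0,0,0,0,0,0],[4.5,0,0,0,0,0,0],[4,0,0,0,0,0,0],[4,0,0,0,0,0,0],[4,0,0,0,0,0,0],[4,0,0,0,0,0,0],[4,0,0,0,0,0,0]]}}

```text
t: 36.02
tcp_pos: [0.6175, -0.1362, 0.0384]
tool_rot: [0.0, 0.211, 0.977, 0.0]
ft_force: [1.1, 1.3, 2.9]
width: 0.0585
grasp_force: 29.8
```

{"method": "carry_out", "body": {"moves": [[4,0,0,0.5,0,0,0],[4,0,0,1,0,0,0],[4,0,0,1.5,0,0,0],[4,0,0,2,0,0,0],[4,-0.5,0.3,2,0,0,0],[4,-1.5,1,1,0,0,0],[4,-2.5,1.6,0,0,0,0],[4,-3,1.9,0,0,0,0],[4,-3,1.9,0,0,0,0],[4,-3,1.9,0,0,0,0],[4,-2.7,1.8,0,0,0,0],[4,-1.9,1.3,0,0,0,0]]}}

```text
t: 37.02
tcp_pos: [0.4342, -0.0182, 0.1188]
tool_rot: [0.0, 0.211, 0.977, -0.0]
ft_force: [0.5, 0.6, -2.5]
width: 0.0584
grasp_force: 29.8
```

{"method": "carry_out", "body": {"moves": [[4,-1,0.7,0,0,0,0],[4,-0.3,0.2,0,0,0,0],[4,0,0,0,0,0,0],[4,0,0,0,0,0,0]]}}

```text
t: 37.35
tcp_pos: [0.4241, -0.0106, 0.1187]
tool_rot: [0.0, 0.211, 0.977, -0.0]
ft_force: [0.9, 0.4, -2.3]
width: 0.0582
grasp_force: 29.8
```

{"method": "carry_out", "body": {"moves": [[4,0,0,-0.5,0,0,0],[4,0,0,-1.5,0,0,0],[4,0,0,-1.5,0,0,0],[4,0,0,-1.5,0,0,0],[4,0,0,-1.2,0,0,0],[4,0,0,-0.8,0,0,0],[4,0,0,-0.4,0,0,0],[4,0,0,-0.2,0,0,0],[4,0,0,-0.1,0,0,0],[4,0,0,-0.1,0,0,0],[4,0,0,0,0,0,0],[4,0,0,0,0,0,0]]}}

```text
t: 38.35
tcp_pos: [0.4236, -0.0102, 0.0406]
tool_rot: [0.0, 0.211, 0.977, 0.0]
ft_force: [0.6, -0.3, -1.8]
width: 0.0578
grasp_force: 29.8
```

{"method": "carry_out", "body": {"moves": [[4,0,0,-0.1,0,0,0],[4,0,0,-0.1,0,0,0],[4,0,0,0,0,0,0],[4,0,0,0,0,0,0]]}}

```text
t: 38.68
tcp_pos: [0.4234, -0.0102, 0.0383]
tool_rot: [0.0, 0.211, 0.977, 0.0]
ft_force: [1.0, -0.1, -2.1]
width: 0.0585
grasp_force: 29.8
```

{"method": "carry_out", "body": {"moves": [[4,0,0,-0.1,0,0,0],[4,0,0,-0.05,0,0,0],[4,0,0,0,0,0,0],[4,0,0,0,0,0,0]]}}

```text
t: 39.02
tcp_pos: [0.4234, -0.0102, 0.0367]
tool_rot: [-0.0, 0.211, 0.977, -0.0]
ft_force: [-0.5, -0.1, -1.5]
width: 0.0585
grasp_force: 29.8
```

{"method": "carry_out", "body": {"moves": [[4,0,0,-0.05,0,0,0],[4,0,0,0,0,0,0],[4,0,0,0,0,0,0]]}}

```text
t: 39.27
tcp_pos: [0.4235, -0.0102, 0.0363]
tool_rot: [0.0, 0.211, 0.977, -0.0]
ft_force: [0.8, 0.4, -0.9]
width: 0.0582
grasp_force: 29.8
```

{"method": "carry_out", "body": {"moves": [[4,0,0,-0.05,0,0,0],[4,0,0,0,0,0,0],[4,0,0,0,0,0,0]]}}

```text
t: 39.52
tcp_pos: [0.4239, -0.0103, 0.0363]
tool_rot: [0.001, 0.211, 0.977, 0.0]
ft_force: [-0.5, 0.8, 6.5]
width: 0.058
grasp_force: 29.8
```

Contact made. Releasing and retreating upward, then moving aside towards +y for a clear final view.

{"method": "carry_out", "body": {"moves": [[6,0,0,0,0,0,0],[6.5,0,0,0,0,0,0],[7,0,0,0,0,0,0],[8,0,0,0,0,0,0],[9,0,0,0,0,0,0],[9.4,0,0,0,0,0,0],[9.4,0,0,0,0,0,0],[9.4,0,0,1,0,0,0],[9.4,0,0,2,0,0,0],[9.4,0,0,2.5,0,0,0],[9.4,0,0,3,0,0,0],[9.4,0,0,3,0,0,0]]}}

```text
t: 40.52
tcp_pos: [0.4229, -0.0102, 0.1519]
tool_rot: [-0.0, 0.211, 0.977, -0.0]
ft_force: [-0.0, 0.1, 0.0]
width: 0.094
grasp_force: 0.0
```

{"method": "carry_out", "body": {"moves": [[9.4,0,0,3,0,0,0],[9.4,0,0,3,0,0,0],[9.4,0,0,3,0,0,0],[9.4,-1,2,2,0,0,0],[9.4,-1,3,0,0,0,0],[9.4,-1,3,0,0,0,0],[9.4,-1,3,0,0,0,0],[9.4,-1,3,0,0,0,0],[9.4,-1,3,0,0,0,0],[9.4,-1,3,0,0,0,0],[9.4,-1,3,0,0,0,0],[9.4,0,2,0,0,0,0]]}}

```text
t: 41.52
tcp_pos: [0.3419, 0.2419, 0.261]
tool_rot: [0.0, 0.211, 0.978, 0.0]
ft_force: [0.5, -0.4, -0.2]
width: 0.0943
grasp_force: 0.0
```

{"method": "carry_out", "body": {"moves": [[9.4,-1,3,0,0,0,0],[9.4,-1,3,0,0,0,0],[9.4,-1,3,0,0,0,0],[9.4,-1,3,0,0,0,0],[9.4,-1,3,0,0,0,0],[9.4,0,0,0,0,0,0],[9.4,0,0,0,0,0,0],[9.4,0,0,0,0,0,0]]}}

```text
t: 42.18
tcp_pos: [0.2935, 0.3894, 0.2606]
tool_rot: [-0.0, 0.211, 0.977, -0.0]
ft_force: [-0.1, -0.2, -0.7]
width: 0.0942
grasp_force: 0.0
```

```bash
python3 - <<'E'
from h import *
a=eyes.capture("top"); b=eyes.capture("side"); print(sensors.read_state()["t"])
f=lambda i:cv2.resize(i,None,fx=1.8,fy=1.8)
cv2.imwrite("pics/t7.png",np.vstack([f(a[130:290,180:500]),f(b[130:290,160:480])])[:,:,::-1])
E
```

```text
42.2833
```

View pics/t7.png

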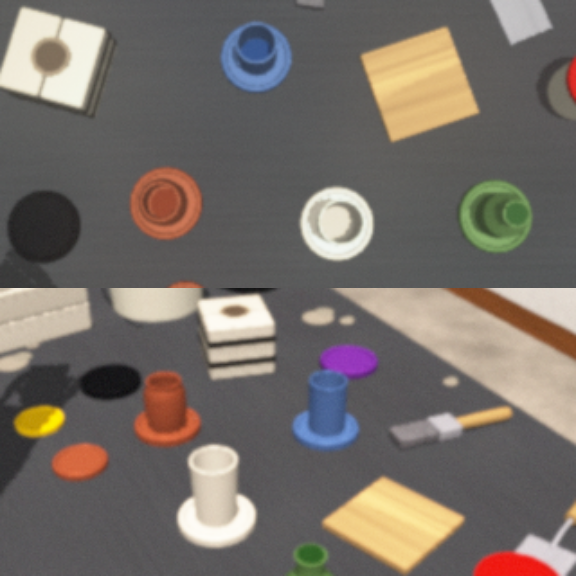

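All four casts stand upright inside their own setters, in both views. The bat is empty and the mould hasn't moved.

```bash
python3 -c "
from workcell import arm
print(arm.close_job())"
```

```text
the job is handed in; nothing more can be done
None
```

The job is handed in: all four casts stand upright on the setters of their own clay, the bat is empty, the mould was not moved, and it took about 42 s.

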